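# Fit the mixing paddle to the food processor

## Task

Get the food processor ready: lift the orange dust cap off its drive and lay it knob up, flat on the floor of the red tray. Then take the mixing paddle out of its stand and set it on the drive, turning it gently without forcing it until its square key drops in and it sits fully home and upright, and let go. Leave the tub, sauce bottle and bowl undisturbed.

Things in the scene. Friction and masses are not known exactly. Their poses are not given: they have to be found in the camera images.
- machine: Food processor motor base, fixed: white box 250 x 200 mm, top 120 mm above the bench. Origin on the bench under the drive's axis, z up, control panel on the -x side. A round steel collar (84 mm across) stands on the middle of the top, up to 145 mm above the bench, with the drive inside it.
- drive_mouth (a point): On the drive's vertical axis, at the socket's mouth, 146 mm above the bench, hidden by the cap at first. Drive: black disc 66 mm across, flat on top, square socket 25.5 mm wide, 22 mm deep in its middle. The socket stands at any angle, new each time and not shown by this point's axes. Stiff (0.6 N m): it stays put while the key is turned on it under a few newtons.
- cap: Loose orange round dust cap, 94 mm across, 80 g. Origin at the centre of its open underside, z up. Top plate 18 mm above the origin; on it a black round knob, 26 mm in diameter, from 18 to 56 mm above the origin. Starts over the collar, skirt 13 mm down around it with 2 mm clearance; lifts straight off.
- paddle: Loose mixing paddle, 98 mm tall, 150 g. Origin at the centre of its key's foot, z up. Steel square key 22 x 22 mm, 16 mm tall, sides along x and y; white shoulder 56 mm across, 16 to 26 mm up; hub 28 mm across; two blades along +x and -x to 71 mm from the axis, 30 to 48 mm up. The key fits the socket every quarter turn, within about 9 degrees; not in, it rides 16 mm higher.
- paddle_grip (a point): Middle of the paddle's blue square grip, 80 mm above its foot, on its axis: 26 x 26 mm, sides along the paddle's x and y like the key's, from 62 to 98 mm above the foot. When seated, the shoulder rests on the drive and the foot lies 16 mm below the socket's mouth.
- stand: Grey block 100 x 100 x 30 mm fixed to the bench with a round hole about 37 mm wide, 22 mm deep, in the middle of its top, where the paddle's key stands loosely at any angle, shoulder on the block. Origin at the centre of its underside.
- tray: Red open tray fixed to the bench, 150 x 150 mm outside, walls 5 mm thick and 28 mm high, floor 5 mm thick. Origin at the centre of its underside, z up, x and y along its sides. Empty at the start.
- tub: Bystander: white tub with blue lid, 100 mm across, 110 mm tall, origin at the centre of its underside.
- sauce: Bystander: yellow bottle with red cap, 60 mm across, 160 mm tall, origin at the centre of its underside.
- bowl: Bystander: small steel bowl, 100 mm across, 45 mm tall, origin at the centre of its underside.
Not all that is in view belongs to the job. Leave any pink look-alike of the paddle alone.

How it is judged (in metres and radians):
On the way, in this order (a step that is already met when the one before it is completed fails the run):
1. the cap lies knob up on the tray's floor (x of cap in the frame of tray between -0.03 and 0.03 m and y of cap in the frame of tray between -0.03 and 0.03 m and z of cap in the frame of tray below 0.014 m and angle between cap's own z axis and vertical below 0.12 rad and linear speed of cap below 0.03 m/s), for 0.2 s.
2. the paddle's key has dropped home in the drive (z of paddle in the frame of drive_mouth below -0.0125 m and horizontal distance between paddle and drive_mouth below 0.006 m and angle between paddle's own z axis and vertical below 0.08 rad), for 0.2 s.
At the end, for the whole second after the job is handed in: Cap at rest knob up, flat (0.12 rad) on the tray's floor, within 30 mm of its centre along each side; paddle released and at rest in the drive, its foot at least 12.5 mm below the socket's mouth, within 6 mm of the axis, upright within 0.08 rad (all of step 1 and all of step 2 and linear speed of paddle below 0.03 m/s); the robot touches nothing.
It fails at once if the paddle is forced or rammed onto the machine (over 60 N) (contact force between paddle and machine above 60 N).
It fails at once if the tub is disturbed (moved over 30 mm) (distance of tub from where it was at the start of the episode above 0.03 m).
It fails at once if the sauce bottle is disturbed (moved over 30 mm) (distance of sauce from where it was at the start of the episode above 0.03 m).
It fails at once if the bowl is disturbed (moved over 30 mm) (distance of bowl from where it was at the start of the episode above 0.03 m).
It also fails if it takes over 64 s, if anything falls off the work surface, if the arm or the gripper's body presses on something with over 40 N, if the wrist force passes 120 N, or if a joint passes its speed limit or range.

## Robot

A 7-joint arm with a two-finger parallel gripper is mounted at the origin on the work surface. World frame = base frame: x ahead of the robot, y to its left, z up, the work surface at z = 0. Lengths are in m, angles in degrees, forces in N, time in s.
With the tool pointing down it reaches from about 0.425 to 0.975 m from the base axis. Payload 16.7 kg.
Tool frame: the origin (TCP) lies midway between the tips of the shut fingers; the grasp point (between the pads) lies 19 mm behind it; z points along the fingers, y is the line along which they close (so a half turn about z gives the same grasp; the last joint's range is limited). The gripper opens to 85 mm and grips with 20 to 120 N. Pads are 22 mm wide; open, the fingers measure 114 mm over their backs; the gripper's body (76 mm by 85 mm) begins 54 mm behind the grasp point. The pads swing forward as they close: fully open they stand 13 mm farther back than shut.
Start: joints at [-82.878, 24.414, 4.234, 92.017, -1.954, 63.644, -3.845], TCP at [0.183, 0.65, 0.231] pointing down, gripper open.
Joint ranges: [-163.25, 163.25], [-28.42, 122.38], [-70.27, 78.77], [12.13, 141.07], [-58.53, 238.53], [9.26, 117.41], [-156.51, 156.51]. Speed limits (degrees/s): [108.29, 108.29, 136.94, 136.94, 172.46, 172.46, 172.46].

## Interface

Orientations are given as [roll, pitch, yaw] about the fixed x, y, z axes, in that order (R = Rz(yaw) Ry(pitch) Rx(roll)).
In Python, from plant import robot gives the robot as it stands.
- The arm moves only by the shell command python3 -m creep 'ROWS'. ROWS is JSON, a list of rows, each an object with "slide": the shift along the tool's x, y, z in units of 25 mm (1.0 is 25 mm), a list of three; "twist": the turn, a rotation vector about the tool's x, y, z in units of 10 degrees (1.0 is 10 degrees), a list of three; "hand": the finger opening in mm, from 0 to 85.4. In form: [{"slide": [x, y, z], "twist": [rx, ry, rz], "hand": hand}, ...]. A call has 1 to 8 rows; each row shifts and turns the commanded pose from where the row before left it, along the tool's axes as they then stand; what a row does not reach is not made up. A row lasts 1/8 s, in which the tool goes at most 62.5 mm and 10.7 degrees, less where a joint would pass 70% of its speed; a pose out of reach is approached as far as the arm can. A call is refused whole if a number of a shift passes 1 or a number of a turn 1, either way. A call with a gripper value outside its range is refused whole. The fingers move at their own pace and stop on an object; the grip force is fixed at half the most. Time passes only in rows, so rows that do not move let the fingers close. It gives the time, the measured TCP pose, the force, the opening and the grip force at its end, in the units of the state.
- robot.read_state(): the state, without advancing time (a new reading comes with each control period).
- robot.grab_frame(name): name is "scene" or "top"; returns (picture, depth): 384x512x3 uint8, red, green, blue; 384x512 float32, m along the optical axis (not along the pixel's ray), 0 where there is no reading.
- robot.calibration(name): a dict with "camera_matrix" (3x3 intrinsics, pixels), "xyz" and "rotation" of the camera in the world. Camera axes: x right, y down, z forward; pixel columns grow to the right and rows downward; lengths in m; the calibration is good to about 2 mm. A picture is of the moment at which its call begins. calibration takes no time and is no camera call.
- robot.hand_in(): hands the job in; it is judged then, once.
The state is a dict: "time": time; "joint_positions": joint angles; "joint_velocities": joint speeds; "effort": joint torques, N m; "position": TCP position; "orientation": TCP orientation; "ft_force": force on the tool from outside, world axes, zero at the start; "ft_torque": the same for the moment, N m; "width": opening from 0.0 (shut) to 1.0 (fully open); "grip_force": force on a finger pad.
Only numpy, scipy, OpenCV 4.12 (cv2) and the standard library are available. Lean on these libraries where they do the work, as an engineer would, in place of code of your own. Each camera call takes 0.05 s, during which the arm holds its last target. There are 200 camera calls.

## Working session

There is one attempt and no reset: what is moved stays moved. The work goes in short steps, Python scripts to look and compute and a shell command to move; the robot and the scene stay as the last step left them, time stands still between calls to the robot, and variables do not carry over. Pictures are saved under pics/ and viewed, at most 10 in all, crops included, and the job is handed in when it is done.

```bash
mkdir -p pics
cat > h.py <<'E'
import numpy as np,cv2
from plant import robot
def grab(n):
    im,d=robot.grab_frame(n); c=robot.calibration(n)
    return im,d,np.array(c["camera_matrix"]),np.array(c["xyz"]),np.array(c["rotation"])
def world(d,K,t,R):
    v,u=np.mgrid[:384,:512]
    p=np.stack([(u-K[0,2])/K[0,0]*d,(v-K[1,2])/K[1,1]*d,d],-1)
    return p@R.T+t
def ray(u,v,z,K,t,R):
    r=R@np.linalg.inv(K)@np.array([u,v,1.]); return t+r*(z-t[2])/r[2]
E
python3 - <<'E'
from h import *
a=[]
for n in("top","scene"):
    im,d,K,t,R=grab(n); np.savez("f_"+n,im=im,d=d,K=K,t=t,R=R); a.append(im); print(n,K.tolist(),t,R)
    cv2.imwrite(f"pics/{n}0.png",cv2.resize(im[:,:,::-1],(800,600)))
print(robot.read_state())
E
```

```text
top [[483.5180050097162, 0.0, 264.6990187492735], [0.0, 483.5180050097162, 198.64303200181752], [0.0, 0.0, 1.0]] [0.32053583 0.14768782 1.61627781] [-171.25341512   -0.5647463   -88.40247703]
scene [[484.3276135374853, 0.0, 254.69365946628974], [0.0, 484.3276135374853, 195.1146878472262], [0.0, 0.0, 1.0]] [1.65306    0.2463275  0.90264557] [-126.21457655   -0.90722959   97.03400121]
{'time': 0.1, 'joint_positions': array([-82.8795208 ,  24.44620539,   4.23143636,  92.04940474,
        -1.95409217,  63.64528575,  -3.84489353]), 'joint_velocities': array([ 0.06583158, -0.02232702,  0.00013311, -0.05368846, -0.01502556,
       -0.07226331, -0.01669114]), 'effort': array([ 8.22169270e-03, -9.51545119e+01,  3.77076387e+00, -4.64404821e+01,
        1.94958894e-02,  6.72132504e-03, -7.23806329e-05]), 'position': array([0.18241883, 0.64948036, 0.23067262]), 'orientation': array([-1.79931404e+02,  4.54246666e-03,  1.64311497e+02]), 'ft_force': array([ 0.49971831,  1.95940439, -0.57934089]), 'ft_torque': array([ 0.03214821, -0.01886627, -0.00508148]), 'grip_force': 0.0, 'width': 1.0044620398324882}
```

View pics/top0.png

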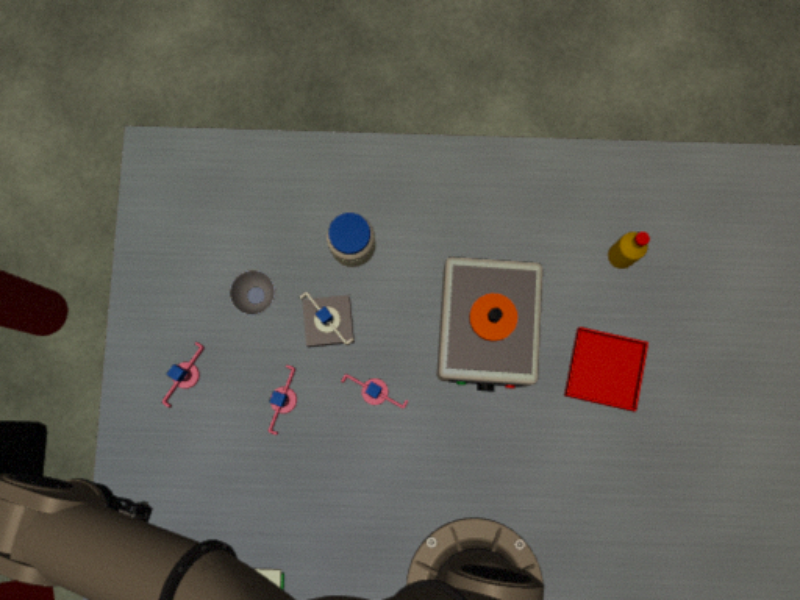

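View pics/scene0.png

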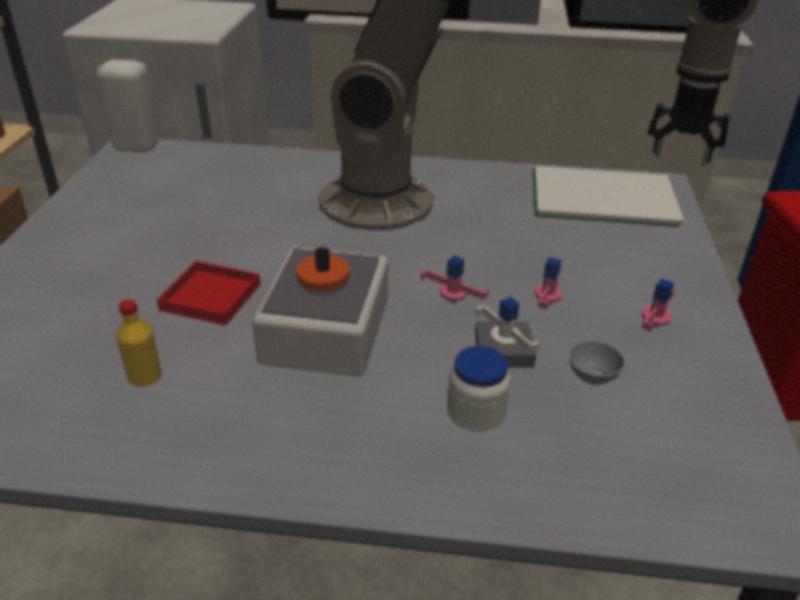

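The top view shows the orange cap at (494,316) and the tray at (607,369). Paddle candidates are the white paddle in the grey stand at (325,319), and pink ones at (183,374), (283,400) and (375,391). The scene view shows the white one at (509,320) in the stand, so I choose that. The tub lid (349,233) and the bottle's red cap (642,239) share the grip's and tray's colours.

```bash
python3 - <<'E'
s=open('h.py').read().replace('np.array(c["rotation"])','rot(c["rotation"])').replace('def grab','''from scipy.spatial.transform import Rotation as Ro
def rot(r): return Ro.from_euler("xyz",r,degrees=True).as_matrix()
def blobs(m):
    n,l,st,c=cv2.connectedComponentsWithStats(m.astype(np.uint8)); return [(st[i,4],c[i],l==i) for i in range(1,n) if st[i,4]>12]
def grab''',1)
open('h.py','w').write(s)
E
cat > meas.py <<'E'
from h import *
for n in("top","scene"):
    f=np.load(f"f_{n}.npz"); im,d,K,t,R=f["im"],f["d"],f["K"],f["t"],rot(f["R"])
    W=world(d,K,t,R); h=cv2.cvtColor(im,cv2.COLOR_RGB2HSV); H,S,V=cv2.split(h)
    M={"orange":(H>5)&(H<16)&(S>180)&(V>120),"red":((H<=4)|(H>176))&(S>180)&(V>80),"blue":(H>100)&(H<125)&(S>140)&(V>50)}
    for k,m in M.items():
        for a,c,b in blobs(m):
            w=W[b&(d>0)]
            if len(w)==0: continue
            print(n,k,a,c.round(1),"med",np.median(w,0).round(4),"zmax",np.percentile(w[:,2],95).round(3))
            if k=="red" and a>800 and n=="top":
                cn=max(cv2.findContours(b.astype(np.uint8),0,2)[0],key=cv2.contourArea)
                bx=cv2.boxPoints(cv2.minAreaRect(cn)); print(" tray corners",[ray(*p,.028,K,t,R)[:2].round(3) for p in bx])
            if k=="orange":
                cn=max(cv2.findContours(b.astype(np.uint8),0,2)[0],key=cv2.contourArea)
                e=cv2.fitEllipse(cn); print(" cap",e,ray(*e[0],.150,K,t,R).round(4))
            if k=="blue" and a<300: print(" raytop .106",ray(*c,.106,K,t,R).round(4))
    x0,y0=((165,165),(295,170))[n=="scene"]
    cv2.imwrite(f"pics/crop_{n}.png",cv2.resize(im[y0:y0+70,x0:x0+93,::-1],None,fx=8,fy=8,interpolation=2))
E
python3 meas.py
```

```text
top orange 649 [315.4 202.5] med [ 0.5377 -0.0152  0.1498] zmax 0.155
 cap ((315.49163818359375, 202.36781311035156), (29.380048751831055, 29.820558547973633), 106.56639099121094) [ 0.5395 -0.0166  0.15  ]
top red 57 [410.8 152.4] med [ 0.7041 -0.3102  0.1589] zmax 0.165
top red 2036 [388.  235.8] med [ 0.4552 -0.276   0.006 ] zmax 0.029
 tray corners [array([ 0.392, -0.181]), array([ 0.541, -0.211]), array([ 0.515, -0.363]), array([ 0.367, -0.33 ])]
top blue 532 [223.3 148.8] med [0.7103 0.2766 0.1097] zmax 0.115
top blue 58 [206.9 201. ] med [0.5394 0.3205 0.1123] zmax 0.118
 raytop .106 [0.5404 0.3214 0.106 ]
top blue 64 [111.9 238. ] med [0.416  0.6135 0.0976] zmax 0.103
 raytop .106 [0.4154 0.611  0.106 ]
top blue 55 [238.8 249.4] med [0.3927 0.2151 0.0981] zmax 0.104
 raytop .106 [0.3914 0.2152 0.106 ]
top blue 60 [177.5 255. ] med [0.3689 0.4059 0.0971] zmax 0.102
 raytop .106 [0.3685 0.4046 0.106 ]
scene orange 341 [206.4 173.2] med [ 0.5486 -0.009   0.1493] zmax 0.152
 cap ((206.42568969726562, 172.14205932617188), (15.993199348449707, 30.85182762145996), 88.75143432617188) [ 0.5426 -0.0151  0.15  ]
scene red 312 [503.6 131.2] med [-0.4244  1.1428 -0.1428] zmax -0.137
scene red 1021 [134.2 186.7] med [ 0.447  -0.2754  0.0049] zmax 0.027
scene red 38 [ 81.1 195.1] med [ 0.7097 -0.3077  0.1598] zmax 0.162
scene blue 36 [291.6 167.2] med [0.4005 0.2191 0.0971] zmax 0.099
 raytop .106 [0.4138 0.2189 0.106 ]
scene blue 29 [353.8 167.9] med [0.3754 0.4084 0.0971] zmax 0.1
 raytop .106 [0.3895 0.4062 0.106 ]
scene blue 53 [425.2 183.2] med [0.4248 0.614  0.0966] zmax 0.1
 raytop .106 [0.4418 0.6096 0.106 ]
scene blue 68 [326.3 196. ] med [0.5495 0.3244 0.1103] zmax 0.114
 raytop .106 [0.5469 0.3239 0.106 ]
scene blue 607 [307.9 233.1] med [0.7169 0.2782 0.1095] zmax 0.112
```

```bash
cat >> h.py <<'E'
def go(x,y,z,yaw=None):
    s=robot.read_state(); r=rot(s["orientation"]); d=r.T@(np.array([x,y,z])-s["position"])/.025
    print("t",round(s["time"],2),"pos",s["position"].round(4),"rpy",s["orientation"].round(1),"w",round(s["width"],3),"grip",s["grip_force"],"F",np.array(s["ft_force"]).round(1))
    print("slide units",d.round(2),"" if yaw is None else "twist z units %.2f (mod 9)"%(((s["orientation"][2]-yaw+45)%90-45)/10))
E
python3 - <<'E'
from h import *
f=np.load("f_top.npz"); im,d,K,t,R=f["im"],f["d"],f["K"],f["t"],rot(f["R"])
W=world(d,K,t,R); h=cv2.cvtColor(im,cv2.COLOR_RGB2HSV)
r=np.hypot(W[...,0]-.54,W[...,1]-.32)
m=(r<.085)&(im.min(-1)>110)
p=W[m]; print(len(p), "shoulder+blade med",np.median(p,0))
b=m&(r>.035); q=np.argwhere(b)[:,::-1]
P=np.array([ray(u,v,.053,K,t,R)[:2] for u,v in q]); c=P.mean(0); w,V=np.linalg.eigh(np.cov(P.T)); print("blade",len(P),c,np.degrees(np.arctan2(V[1,1],V[0,1])),P.min(0),P.max(0))
print("blue .112",ray(206.9,201,.112,K,t,R))
go(.541,-.016,.23)
E
```

```text
292 shoulder+blade med [0.53527618 0.30825051 0.03798597]
blade 160 [0.53198037 0.29702531] 82.38733890332742 [0.45321964 0.2351455 ] [0.61131459 0.39157003]
blue .112 [0.53948193 0.32063114 0.112     ]
t 0.1 pos [0.1824 0.6495 0.2307] rpy [-179.9    0.   164.3] w 1.004 grip 0.0 F [ 0.5  2.  -0.6]
slide units [-21.01 -21.75   0.05]
```

View pics/crop_top.png

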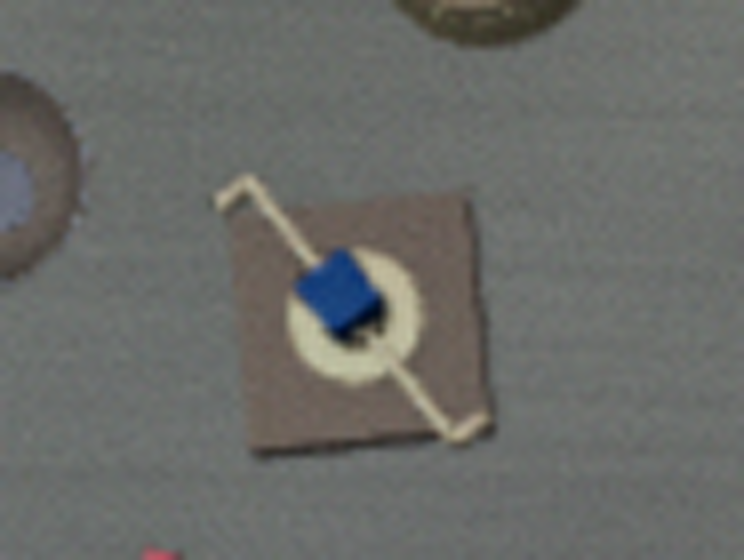

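The crop confirms the white paddle in the stand: grip at crop (342,290), shoulder (355,315), blade from (248,180) to (462,437). Moving toward the cap first.

```bash
python3 - <<'E'
from h import *
f=np.load("f_top.npz"); K,t,R=f["K"],f["t"],rot(f["R"])
px=lambda a,b:((a+.5)/8-.5+165,(b+.5)/8-.5+165)
A=ray(*px(248,180),.06,K,t,R);B=ray(*px(462,437),.06,K,t,R);print(A,B,(A+B)/2,np.degrees(np.arctan2(*(A-B)[1::-1])))
print("shoulder",ray(*px(355,315),.040,K,t,R),"griptop",ray(*px(340,282),.112,K,t,R))
E
R8='x'; python3 -m creep '[{"slide":[-1,-1,0],"twist":[0,0,0],"hand":85},{"slide":[-1,-1,0],"twist":[0,0,0],"hand":85},{"slide":[-1,-1,0],"twist":[0,0,0],"hand":85},{"slide":[-1,-1,0],"twist":[0,0,0],"hand":85},{"slide":[-1,-1,0],"twist":[0,0,0],"hand":85},{"slide":[-1,-1,0],"twist":[0,0,0],"hand":85},{"slide":[-1,-1,0],"twist":[0,0,0],"hand":85},{"slide":[-1,-1,0],"twist":[0,0,0],"hand":85}]'
python3 -c "from h import *;go(.541,-.016,.23)"
```

```text
[0.59191698 0.36567457 0.06      ] [0.48912327 0.27412734 0.06      ] [0.54052012 0.31990095 0.06      ] 41.687998784565956
shoulder [0.54039847 0.32176795 0.04      ] griptop [0.54326678 0.32029489 0.112     ]
time: 1.1
position: [0.3214, 0.402, 0.2311]
orientation: [-180.0, -0.0, 164.3]
ft_force: [0.9, 0.8, -0.4]
width: 0.994
grip_force: 0.0
t 1.1 pos [0.3214 0.402  0.2311] rpy [-180.    -0.   164.3] w 0.994 grip 0.0 F [ 0.9  0.8 -0.4]
slide units [-12.98 -13.72   0.05]
```

```bash
python3 -m creep '[{"slide":[-1,-1,0],"twist":[0,0,0],"hand":85},{"slide":[-1,-1,0],"twist":[0,0,0],"hand":85},{"slide":[-1,-1,0],"twist":[0,0,0],"hand":85},{"slide":[-1,-1,0],"twist":[0,0,0],"hand":85},{"slide":[-1,-1,0],"twist":[0,0,0],"hand":85},{"slide":[-1,-1,0],"twist":[0,0,0],"hand":85},{"slide":[-1,-1,0],"twist":[0,0,0],"hand":85},{"slide":[-1,-1,0],"twist":[0,0,0],"hand":85}]' >/dev/null
python3 -m creep '[{"slide":[-1,-1,0],"twist":[0,0,0],"hand":70},{"slide":[-1,-1,0],"twist":[0,0,0],"hand":70},{"slide":[-1,-1,0],"twist":[0,0,0],"hand":70},{"slide":[-1,-1,0],"twist":[0,0,0],"hand":70},{"slide":[-1,-1,0],"twist":[0,0,0],"hand":70},{"slide":[0,-0.7,0],"twist":[0,0,0],"hand":70},{"slide":[0,0,0],"twist":[0,0,0],"hand":70}]'
python3 -c "from h import *;go(.541,-.016,.155)"
```

```text
time: 2.98
position: [0.5404, -0.0154, 0.2311]
orientation: [-180.0, -0.0, 164.2]
ft_force: [-0.0, -0.2, 0.2]
width: 0.819
grip_force: 0.0
t 2.98 pos [ 0.5404 -0.0154  0.2311] rpy [-180.    -0.   164.2] w 0.819 grip 0.0 F [-0.  -0.2  0.2]
slide units [-0.03 -0.01  3.04]
```

```bash
python3 -m creep '[{"slide":[0,0,1],"twist":[0,0,0],"hand":70},{"slide":[0,0,1],"twist":[0,0,0],"hand":70},{"slide":[0,0,1],"twist":[0,0,0],"hand":70},{"slide":[0,0,0],"twist":[0,0,0],"hand":15},{"slide":[0,0,0],"twist":[0,0,0],"hand":15},{"slide":[0,0,0],"twist":[0,0,0],"hand":15},{"slide":[0,0,0],"twist":[0,0,0],"hand":15},{"slide":[0,0,0],"twist":[0,0,0],"hand":15}]'
python3 -m creep '[{"slide":[0,0,0],"twist":[0,0,0],"hand":15},{"slide":[0,0,-0.5],"twist":[0,0,0],"hand":15},{"slide":[0,0,-0.5],"twist":[0,0,0],"hand":15},{"slide":[0,0,-1],"twist":[0,0,0],"hand":15},{"slide":[0,0,-0.5],"twist":[0,0,0],"hand":15},{"slide":[0,0,0],"twist":[0,0,0],"hand":15}]'
python3 - <<'E'
from h import *
go(.454,-.272,.215); im,d,K,t,R=grab("scene")
cv2.imwrite("pics/lift.png",cv2.resize(im[100:260,80:293,::-1],(800,600)))
E
```

```text
time: 3.98
position: [0.5416, -0.0144, 0.1577]
orientation: [179.9, 0.1, 164.3]
ft_force: [-3.1, -1.0, 6.9]
width: 0.287
grip_force: 58.5
time: 4.72
position: [0.5417, -0.0143, 0.2198]
orientation: [179.9, 0.1, 164.3]
ft_force: [0.6, 0.7, -0.2]
width: 0.287
grip_force: 59.0
t 4.72 pos [ 0.5417 -0.0143  0.2198] rpy [1.799e+02 1.000e-01 1.643e+02] w 0.287 grip 58.95328938961029 F [ 0.6  0.7 -0.2]
slide units [  0.59 -10.87   0.18]
```

View pics/lift.png

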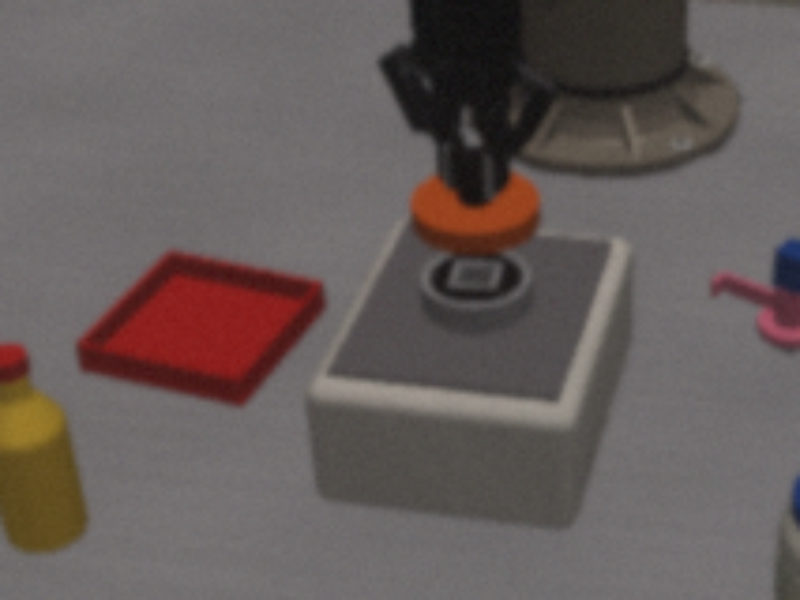

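The cap is off and held at crop (475,212); the bare drive, with its square socket, shows at (475,275).

```bash
python3 -m creep '[{"slide":[0.1,-1,0],"twist":[0,0,0],"hand":15},{"slide":[0.1,-1,0],"twist":[0,0,0],"hand":15},{"slide":[0.1,-1,0],"twist":[0,0,0],"hand":15},{"slide":[0.1,-1,0],"twist":[0,0,0],"hand":15},{"slide":[0.1,-1,0],"twist":[0,0,0],"hand":15},{"slide":[0.1,-1,0],"twist":[0,0,0],"hand":15},{"slide":[0,-1,0],"twist":[0,0,0],"hand":15},{"slide":[0,-1,0],"twist":[0,0,0],"hand":15}]' >/dev/null
python3 -m creep '[{"slide":[0,-1,0],"twist":[0,0,0],"hand":15},{"slide":[0,-1,0],"twist":[0,0,0],"hand":15},{"slide":[0,-0.87,0],"twist":[0,0,0],"hand":15},{"slide":[0,0,1],"twist":[0,0,0],"hand":15},{"slide":[0,0,1],"twist":[0,0,0],"hand":15},{"slide":[0,0,1],"twist":[0,0,0],"hand":15},{"slide":[0,0,1],"twist":[0,0,0],"hand":15},{"slide":[0,0,0],"twist":[0,0,0],"hand":15}]'
python3 - <<'E'
from h import *
go(.454,-.272,.032)
im,d,K,t,R=grab("top"); np.savez("drive",im=im,d=d,K=K,t=t,R=R)
im,d,K,t,R=grab("scene"); np.savez("drive2",im=im,d=d,K=K,t=t,R=R)
E
```

```text
time: 6.78
position: [0.4518, -0.2715, 0.117]
orientation: [-180.0, -0.2, 164.3]
ft_force: [-0.2, -0.2, -1.3]
width: 0.286
grip_force: 59.0
t 6.78 pos [ 0.4518 -0.2715  0.117 ] rpy [-180.    -0.2  164.3] w 0.286 grip 58.99928033351898 F [-0.2 -0.2 -1.3]
slide units [-0.1   0.01  3.4 ]
```

```bash
python3 -m creep '[{"slide":[-0.1,0,1],"twist":[0,0,0],"hand":15},{"slide":[0,0,1],"twist":[0,0,0],"hand":15},{"slide":[0,0,0.7],"twist":[0,0,0],"hand":15},{"slide":[0,0,0.4],"twist":[0,0,0],"hand":15},{"slide":[0,0,0.2],"twist":[0,0,0],"hand":15},{"slide":[0,0,0],"twist":[0,0,0],"hand":15},{"slide":[0,0,0],"twist":[0,0,0],"hand":15}]'
python3 - <<'E'
from h import *
f=np.load("drive.npz"); im,d,K,t,R=f["im"],f["d"],f["K"],f["t"],f["R"]
u0,v0=300,190
cv2.imwrite("pics/drive.png",cv2.resize(im[v0:v0+30,u0:u0+40,::-1],(400,300),interpolation=2))
f=np.load("drive2.npz"); im2=f["im"]
a=cv2.resize(im[182:218,297:335,::-1],None,fx=16,fy=16,interpolation=2)[:576,:400]
g=im2[160:190,190:225,::-1]; 
b=cv2.resize(g,(380,380*30//35),interpolation=2)
c=np.zeros((600,800,3),np.uint8); A=cv2.resize(im[184:220,297:337,::-1],(400,360),interpolation=2); c[:360,:400]=A; c[:b.shape[0],410:790]=b; cv2.imwrite("pics/drive.png",c)
go(.454,-.272,.032)
E
```

```text
time: 7.75
position: [0.456, -0.2729, 0.0368]
orientation: [-180.0, 0.0, 164.3]
ft_force: [-0.2, -0.4, -0.6]
width: 0.289
grip_force: 59.0
t 7.75 pos [ 0.456  -0.2729  0.0368] rpy [-180.     0.   164.3] w 0.289 grip 58.99996876716614 F [-0.2 -0.4 -0.6]
slide units [0.09 0.01 0.19]
```

View pics/drive.png

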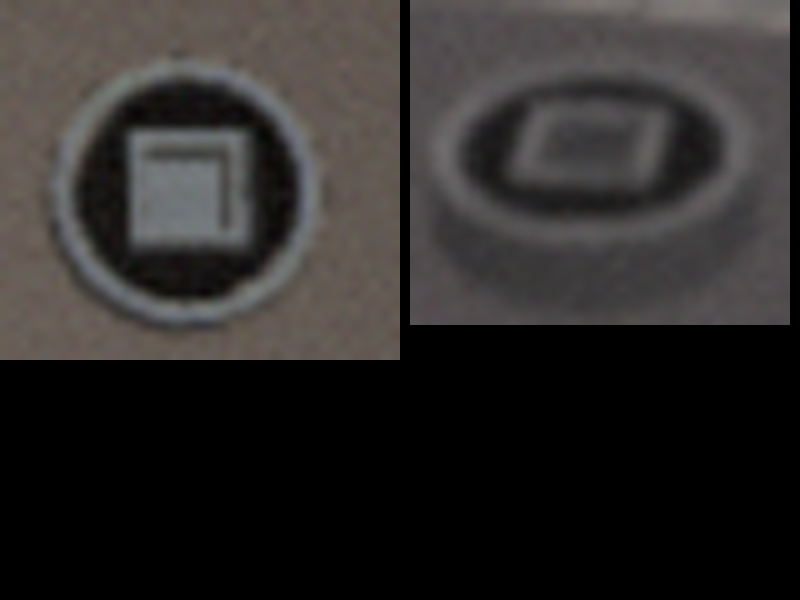

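The left half (top view, ×10) shows the collar centred at (187,192), with the square socket rim from (126,128) to (252,248), almost parallel to the image axes.

```bash
python3 -m creep '[{"slide":[0,0,0.1],"twist":[0,0,0],"hand":15},{"slide":[0,0,0.1],"twist":[0,0,0],"hand":15},{"slide":[0,0,0.04],"twist":[0,0,0],"hand":15},{"slide":[0,0,0],"twist":[0,0,0],"hand":15},{"slide":[0,0,0],"twist":[0,0,0],"hand":15}]'
python3 - <<'E'
from h import *
f=np.load("drive.npz"); im,d,K,t,R=f["im"],f["d"],f["K"],f["t"],f["R"]
print("collar",ray(315.2,202.7,.145,K,t,R),"sock",ray(315.4,202.3,.146,K,t,R))
g=cv2.cvtColor(im,cv2.COLOR_RGB2GRAY); s=cv2.resize(g[184:220,297:337],None,fx=10,fy=10,interpolation=2)
m=np.zeros_like(s); cv2.circle(m,(187,190),98,255,-1)
b=((s>75)&(m>0)).astype(np.uint8)
for c in cv2.findContours(b,0,2)[0]:
    a=cv2.contourArea(c)
    if a>4000:
        r=cv2.minAreaRect(c); P=np.array([ray(297-.45+x/10,184-.45+y/10,.146,K,t,R) for x,y in cv2.boxPoints(r)]); e=np.diff(P,axis=0)
        print(a,r,P.mean(0),np.linalg.norm(e,axis=1),np.degrees(np.arctan2(e[:,1],e[:,0]))%90)
        # tight edges by line fits
        pts=c[:,0].astype(float)
        (cx,cy)=r[0]
        for nm,k in (("L",pts[:,0]<cx-45),("R",pts[:,0]>cx+45),("T",pts[:,1]<cy-45),("B",pts[:,1]>cy+45)):
            q=pts[k]; o=1 if nm in"LR" else 0; q=q[abs(q[:,o]-(cx,cy)[o])<45]
            l=cv2.fitLine(q.astype(np.float32),cv2.DIST_HUBER,0,.01,.01).ravel()
            A=ray(297+l[2]/10,184+l[3]/10,.146,K,t,R);B=ray(297+l[2]/10+l[0]*5,184+l[3]/10+l[1]*5,.146,K,t,R)
            print(nm,np.degrees(np.arctan2(*(B-A)[1::-1]))%90)
E
```

```text
time: 8.38
position: [0.4557, -0.2727, 0.0307]
orientation: [180.0, 0.0, 164.3]
ft_force: [-3.4, 2.8, 10.8]
width: 0.288
grip_force: 60.3
collar [ 0.53916453 -0.01623514  0.145     ] sock [ 0.54027749 -0.0167245   0.146     ]
13000.5 ((189.0, 187.5), (115.0, 120.0), 90.0) [ 0.54031477 -0.01688026  0.146     ] [0.03702462 0.03576399 0.03688924] [1.68691394 0.57379929 1.67319621]
L 3.7559280305860625
R 7.0423207990836545
T 1.6780058992417963
B 0.745164917243585
```

```bash
python3 -m creep '[{"slide":[0,0,0],"twist":[0,0,0],"hand":50},{"slide":[0,0,0],"twist":[0,0,0],"hand":50},{"slide":[0,0,0],"twist":[0,0,0],"hand":50},{"slide":[0,0,-0.5],"twist":[0,0,0],"hand":50},{"slide":[0,0,-1],"twist":[0,0,0],"hand":50},{"slide":[0,0,-1],"twist":[0,0,0],"hand":50},{"slide":[0,0,-1],"twist":[0,0,0],"hand":50},{"slide":[0,0,-1],"twist":[0,0,0],"hand":50}]'
python3 -m creep '[{"slide":[0,0,-1],"twist":[0,0,0],"hand":70},{"slide":[0,0,-1],"twist":[0,0,0],"hand":70},{"slide":[0,0,-1],"twist":[0,0,0],"hand":70},{"slide":[0,1,0],"twist":[0,0,0],"hand":70},{"slide":[0,1,0],"twist":[0,0,0],"hand":70},{"slide":[0,1,0],"twist":[0,0,0],"hand":70},{"slide":[0,1,0],"twist":[0,0,0],"hand":70},{"slide":[0,1,0],"twist":[0,0,0],"hand":70}]' >/dev/null
python3 - <<'E'
from h import *
im,d,K,t,R=grab("top"); W=world(d,K,t,R)
h=cv2.cvtColor(im,cv2.COLOR_RGB2HSV); H,S,V=cv2.split(h)
for a,c,b in blobs((H>5)&(H<16)&(S>180)&(V>120)): print(a,c,ray(*c,.023,K,t,R),np.median(W[b],0),np.percentile(W[b][:,2],[10,90]))
print(robot.read_state()["joint_positions"].round(0))
go(.5405,.3205,.215,41.7)
E
```

```text
time: 9.38
position: [0.4556, -0.2728, 0.1444]
orientation: [-180.0, 0.0, 164.3]
ft_force: [-0.4, -0.0, -0.2]
width: 0.588
grip_force: 0.0
[-22.  11.  36. 115.  -8.  56.  93.]
t 10.43 pos [ 0.4905 -0.1486  0.2184] rpy [179.9   0.  164.5] w 0.816 grip 0.0 F [2.1 3.7 1.6]
slide units [ 3.1  18.62  0.15] twist z units 3.28 (mod 9)
```

```bash
python3 -m creep '[{"slide":[0.2,1,0],"twist":[0,0,0],"hand":70},{"slide":[0.2,1,0],"twist":[0,0,0],"hand":70},{"slide":[0.2,1,0],"twist":[0,0,0],"hand":70},{"slide":[0.2,1,0],"twist":[0,0,0],"hand":70},{"slide":[0.2,1,0],"twist":[0,0,0],"hand":70},{"slide":[0.2,1,0],"twist":[0,0,0],"hand":70},{"slide":[0.2,1,0],"twist":[0,0,0],"hand":70},{"slide":[0.2,1,0],"twist":[0,0,0],"hand":70}]' >/dev/null
python3 -m creep '[{"slide":[0.2,1,0],"twist":[0,0,0],"hand":70},{"slide":[0.2,1,0],"twist":[0,0,0],"hand":70},{"slide":[0.2,1,0],"twist":[0,0,0],"hand":70},{"slide":[0.2,1,0],"twist":[0,0,0],"hand":70},{"slide":[0.2,1,0],"twist":[0,0,0],"hand":70},{"slide":[0.2,1,0],"twist":[0,0,0],"hand":70},{"slide":[0.2,1,0],"twist":[0,0,0],"hand":70},{"slide":[0.1,1,0],"twist":[0,0,0],"hand":70}]' >/dev/null
python3 -m creep '[{"slide":[0,1,0],"twist":[0,0,0],"hand":70},{"slide":[0,1,0],"twist":[0,0,0],"hand":70},{"slide":[0,0.6,0],"twist":[0,0,0],"hand":70},{"slide":[0,0,0],"twist":[0,0,1],"hand":70},{"slide":[0,0,0],"twist":[0,0,1],"hand":70},{"slide":[0,0,0],"twist":[0,0,1],"hand":70},{"slide":[0,0,0],"twist":[0,0,0.28],"hand":70},{"slide":[0,0,0],"twist":[0,0,0],"hand":70}]'
python3 - <<'E'
from h import *
im,d,K,t,R=grab("top"); W=world(d,K,t,R)
h=cv2.cvtColor(im,cv2.COLOR_RGB2HSV); H,S,V=cv2.split(h)
for a,c,b in blobs((H>5)&(H<16)&(S>180)&(V>120)): print(a,c,ray(*c,.023,K,t,R),np.median(W[b],0),np.percentile(W[b][:,2],[10,90]))
cv2.imwrite("pics/cap2.png",cv2.resize(im[:,:,::-1][130:322,256:512],(800,600)))
print(robot.read_state()["joint_positions"].round(0))
go(.5405,.3205,.075,41.7)
E
```

```text
time: 13.42
position: [0.5407, 0.3163, 0.2177]
orientation: [-180.0, 0.0, 131.5]
ft_force: [0.1, -0.2, -0.3]
width: 0.823
grip_force: 0.0
587 [387.76831346 235.6746167 ] [ 0.45424555 -0.2710401   0.023     ] [ 0.45318128 -0.26906116  0.02265302] [0.01721668 0.02731285]
[-58.  22.  29. 101. -12.  60.  16.]
t 13.47 pos [0.5407 0.3163 0.2178] rpy [-180.     0.   131.6] w 0.817 grip 0.0 F [-0.3  0.1 -0. ]
slide units [0.13 0.11 5.71] twist z units -0.01 (mod 9)
```

```bash
python3 -m creep '[{"slide":[0.13,0.11,1],"twist":[0,0,0],"hand":70},{"slide":[0,0,1],"twist":[0,0,0],"hand":70},{"slide":[0,0,1],"twist":[0,0,0],"hand":70},{"slide":[0,0,1],"twist":[0,0,0],"hand":70},{"slide":[0,0,1],"twist":[0,0,0],"hand":70},{"slide":[0,0,0.65],"twist":[0,0,0],"hand":70},{"slide":[0,0,0],"twist":[0,0,0],"hand":70}]'
python3 -m creep '[{"slide":[0,0,0],"twist":[0,0,0],"hand":40},{"slide":[0,0,0],"twist":[0,0,0],"hand":40},{"slide":[0,0,0],"twist":[0,0,0],"hand":30},{"slide":[0,0,0],"twist":[0,0,0],"hand":15},{"slide":[0,0,0],"twist":[0,0,0],"hand":15},{"slide":[0,0,0],"twist":[0,0,0],"hand":15},{"slide":[0,0,0],"twist":[0,0,0],"hand":15}]'
python3 -m creep '[{"slide":[0,0,-0.5],"twist":[0,0,0],"hand":15},{"slide":[0,0,-1],"twist":[0,0,0],"hand":15},{"slide":[0,0,-1],"twist":[0,0,0],"hand":15},{"slide":[0,0,-1],"twist":[0,0,0],"hand":15},{"slide":[0,0,-1],"twist":[0,0,0],"hand":15},{"slide":[0,0,-1],"twist":[0,0,0],"hand":15},{"slide":[0,0,-1],"twist":[0,0,0],"hand":15},{"slide":[0,0,0],"twist":[0,0,0],"hand":15}]'
python3 - <<'E'
from h import *
for n in ("scene","top"):
    im,d,K,t,R=grab(n); np.savez("held_"+n,im=im,d=d,K=K,t=t,R=R)
    if n=="scene": cv2.imwrite("pics/held.png",cv2.resize(im[110:260,250:450,::-1],(800,600)))
go(.5405,-.0155,.24,2.5)
E
```

```text
time: 14.35
position: [0.5402, 0.3201, 0.0757]
orientation: [-179.9, 0.0, 131.5]
ft_force: [0.2, 0.3, -0.3]
width: 0.817
grip_force: 0.0
time: 15.22
position: [0.5409, 0.3207, 0.0771]
orientation: [180.0, -0.0, 131.5]
ft_force: [-0.2, -0.8, 6.7]
width: 0.298
grip_force: 58.6
time: 16.23
position: [0.5413, 0.3208, 0.2414]
orientation: [179.8, -0.0, 131.5]
ft_force: [0.0, -0.3, -1.8]
width: 0.301
grip_force: 59.3
t 16.32 pos [0.5403 0.3205 0.2389] rpy [-180.    -0.   131.5] w 0.297 grip 59.26429867744446 F [-0.3 -0.2 -2. ]
slide units [-10.07  -8.9   -0.04] twist z units 3.90 (mod 9)
```

View pics/held.png

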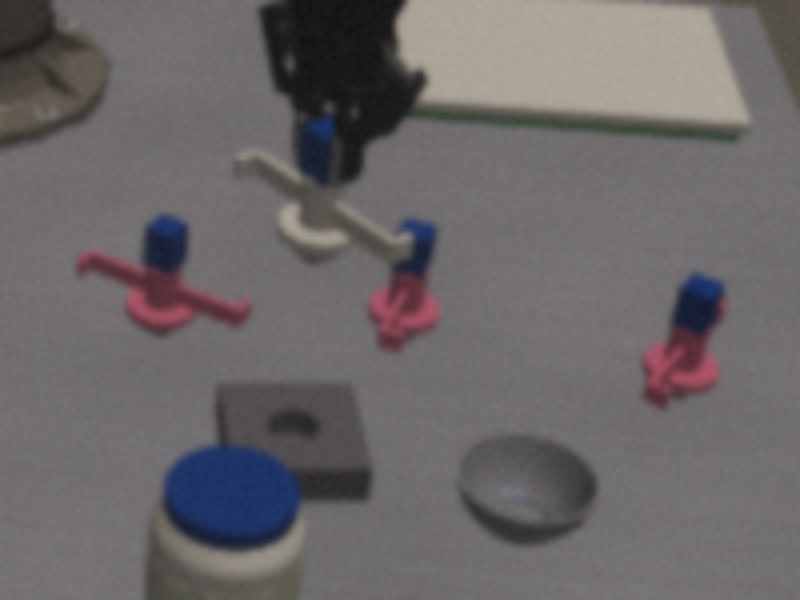

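The white paddle is held upright: shoulder at crop (318,228), empty stand hole at (293,424).

```bash
python3 -m creep '[{"slide":[0,0,0],"twist":[0,0,1],"hand":15},{"slide":[0,0,0],"twist":[0,0,1],"hand":15},{"slide":[0,0,0],"twist":[0,0,1],"hand":15},{"slide":[0,0,0],"twist":[0,0,0.9],"hand":15},{"slide":[-1,0,0],"twist":[0,0,0],"hand":15},{"slide":[-1,0,0],"twist":[0,0,0],"hand":15},{"slide":[-1,0,0],"twist":[0,0,0],"hand":15},{"slide":[-1,0,0],"twist":[0,0,0],"hand":15}]' >/dev/null
python3 -m creep '[{"slide":[-1,0,0],"twist":[0,0,0],"hand":15},{"slide":[-1,0,0],"twist":[0,0,0],"hand":15},{"slide":[-1,0,0],"twist":[0,0,0],"hand":15},{"slide":[-1,0,0],"twist":[0,0,0],"hand":15},{"slide":[-1,0,0],"twist":[0,0,0],"hand":15},{"slide":[-1,0,0],"twist":[0,0,0],"hand":15},{"slide":[-1,0,0],"twist":[0,0,0],"hand":15},{"slide":[-1,0,0],"twist":[0,0,0],"hand":15}]' >/dev/null
python3 -m creep '[{"slide":[-1,0,0],"twist":[0,0,0],"hand":15},{"slide":[-0.4,0,0],"twist":[0,0,0],"hand":15},{"slide":[0,0,0],"twist":[0,0,0],"hand":15},{"slide":[0,0,0],"twist":[0,0,0],"hand":15}]'
python3 - <<'E'
from h import *
im,d,K,t,R=grab("top"); W=world(d,K,t,R); im2,d2,K2,t2,R2=grab("scene")
c=np.zeros((600,800,3),np.uint8); c[:300,:400]=cv2.resize(im[170:230,275:355,::-1],(400,300)); c[:450,400:]=cv2.resize(im2[120:210,165:245,::-1],(400,450)); cv2.imwrite("pics/over.png",c)
s=robot.read_state(); print(s["joint_positions"].round(0))
go(.5405,-.0158,.215,2.5)
E
```

```text
time: 18.82
position: [0.5553, -0.0132, 0.239]
orientation: [-180.0, -0.0, 92.6]
ft_force: [-0.1, 0.1, -1.7]
width: 0.297
grip_force: 59.2
[-42.  16.  45. 109. -13.  60.  11.]
t 18.93 pos [ 0.5553 -0.0132  0.239 ] rpy [-180.    -0.    92.6] w 0.294 grip 59.19094741344452 F [-0.3 -0.5 -1.8]
slide units [-0.08 -0.59  0.96] twist z units 0.01 (mod 9)
```

View pics/over.png

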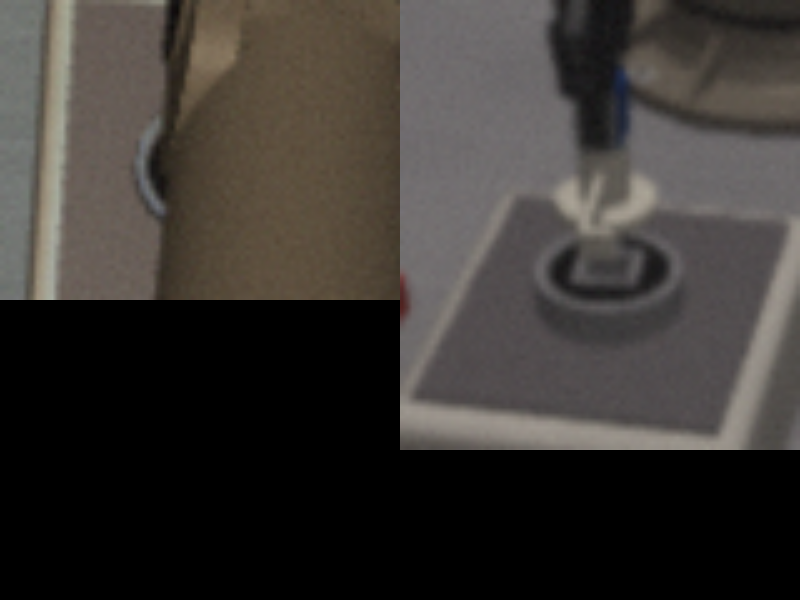

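Paddle hangs over the drive: shoulder at (605,198), socket at (605,268). Correcting and descending.

```bash
python3 -m creep '[{"slide":[-0.08,-0.59,0],"twist":[0,0,0],"hand":15},{"slide":[0,0,0.5],"twist":[0,0,0],"hand":15},{"slide":[0,0,0.4],"twist":[0,0,0],"hand":15},{"slide":[0,0,0.1],"twist":[0,0,0],"hand":15},{"slide":[0,0,0],"twist":[0,0,0],"hand":15}]'
python3 -m creep '[{"slide":[0,0,0.1],"twist":[0,0,0],"hand":15},{"slide":[0,0,0.1],"twist":[0,0,0],"hand":15},{"slide":[0,0,0.08],"twist":[0,0,0],"hand":15},{"slide":[0,0,0],"twist":[0,0,0],"hand":15}]'
python3 -c "from h import *;go(.5405,-.0158,.193,2.5)"
```

```text
time: 19.55
position: [0.5406, -0.0169, 0.2138]
orientation: [-180.0, 0.0, 92.5]
ft_force: [0.3, 0.4, -0.7]
width: 0.297
grip_force: 59.3
time: 20.05
position: [0.5405, -0.0168, 0.2069]
orientation: [-180.0, 0.0, 92.5]
ft_force: [-0.1, -0.0, -1.2]
width: 0.297
grip_force: 59.3
t 20.05 pos [ 0.5405 -0.0168  0.2069] rpy [-180.     0.    92.5] w 0.297 grip 59.300841093063354 F [-0.1 -0.  -1.2]
slide units [0.04 0.   0.56] twist z units 0.00 (mod 9)
```

```bash
python3 -m creep '[{"slide":[0.04,0,0.1],"twist":[0,0,0],"hand":15},{"slide":[0,0,0.08],"twist":[0,0,0],"hand":15},{"slide":[0,0,0],"twist":[0,0,0],"hand":15}]'
python3 -c "from h import *;go(.5405,-.0158,.193,2.5)"
```

```text
time: 20.42
position: [0.5405, -0.0158, 0.2024]
orientation: [-180.0, 0.0, 92.5]
ft_force: [-0.6, -0.1, -0.9]
width: 0.294
grip_force: 59.3
t 20.43 pos [ 0.5405 -0.0158  0.2024] rpy [-180.     0.    92.5] w 0.294 grip 59.29989516735077 F [-0.6 -0.1 -0.9]
slide units [-0.    0.    0.38] twist z units 0.00 (mod 9)
```

It is entering the socket with no contact force.

```bash
python3 -m creep '[{"slide":[0,0,0.1],"twist":[0,0,0],"hand":15},{"slide":[0,0,0.1],"twist":[0,0,0],"hand":15},{"slide":[0,0,0],"twist":[0,0,0],"hand":15}]'
python3 -m creep '[{"slide":[0,0,0.08],"twist":[0,0,0],"hand":15},{"slide":[0,0,0.06],"twist":[0,0,0],"hand":15},{"slide":[0,0,0],"twist":[0,0,0],"hand":15}]'
```

```text
time: 20.8
position: [0.5404, -0.0158, 0.1973]
orientation: [-180.0, 0.0, 92.5]
ft_force: [-0.2, 0.6, -1.3]
width: 0.297
grip_force: 59.3
time: 21.18
position: [0.5405, -0.0158, 0.1939]
orientation: [-180.0, 0.0, 92.5]
ft_force: [-0.4, 0.7, -1.7]
width: 0.295
grip_force: 59.3
```

```bash
python3 -m creep '[{"slide":[0,0,0.03],"twist":[0,0,0],"hand":15},{"slide":[0,0,0],"twist":[0,0,0],"hand":32},{"slide":[0,0,0],"twist":[0,0,0],"hand":50},{"slide":[0,0,0],"twist":[0,0,0],"hand":60},{"slide":[0,0,0],"twist":[0,0,0],"hand":60},{"slide":[0,0,-0.3],"twist":[0,0,0],"hand":60},{"slide":[0,0,-1],"twist":[0,0,0],"hand":60},{"slide":[0,0,-1],"twist":[0,0,0],"hand":60}]'
python3 -m creep '[{"slide":[0,0,-1],"twist":[0,0,0],"hand":60},{"slide":[0,0,-1],"twist":[0,0,0],"hand":60},{"slide":[1,0,0],"twist":[0,0,0],"hand":60},{"slide":[1,0,0],"twist":[0,0,0],"hand":60},{"slide":[1,0,0],"twist":[0,0,0],"hand":60},{"slide":[1,0,0],"twist":[0,0,0],"hand":60},{"slide":[1,0,0],"twist":[0,0,0],"hand":60},{"slide":[1,0,0],"twist":[0,0,0],"hand":60}]'
python3 - <<'E'
from h import *
for n in("top","scene"):
    im,d,K,t,R=grab(n); W=world(d,K,t,R); H,S,V=cv2.split(cv2.cvtColor(im,cv2.COLOR_RGB2HSV))
    for k,m in (("blue",(H>100)&(H<125)&(S>140)&(V>50)),("orange",(H>5)&(H<16)&(S>180)&(V>120))):
        for a,c,b in blobs(m):
            print(n,k,a,np.median(W[b],0).round(3),np.percentile(W[b][:,2],95).round(3),"ray .228",ray(*c,.228 if k=="blue" else .023,K,t,R)[:2].round(4))
    if n=="scene": cv2.imwrite("pics/end.png",cv2.resize(im[100:260,60:273,::-1],(800,600)))
E
```

```text
time: 22.18
position: [0.5405, -0.016, 0.2519]
orientation: [-180.0, 0.0, 92.5]
ft_force: [0.0, -0.3, 0.3]
width: 0.702
grip_force: 0.0
time: 23.18
position: [0.534, 0.1348, 0.3014]
orientation: [180.0, -0.0, 92.5]
ft_force: [0.8, 1.3, 0.2]
width: 0.703
grip_force: 0.0
top blue 531 [0.71  0.276 0.11 ] 0.115 ray .228 [0.6796 0.2663]
top blue 78 [ 0.538 -0.015  0.227] 0.233 ray .228 [ 0.5381 -0.015 ]
top blue 63 [0.416 0.614 0.098] 0.102 ray .228 [0.4076 0.5736]
top blue 55 [0.393 0.215 0.098] 0.103 ray .228 [0.3857 0.2097]
top blue 60 [0.369 0.405 0.098] 0.101 ray .228 [0.3647 0.3838]
top orange 583 [ 0.453 -0.27   0.022] 0.029 ray .228 [ 0.4544 -0.2716]
scene blue 40 [ 0.546 -0.014  0.227] 0.229 ray .228 [ 0.5475 -0.0132]
scene blue 36 [0.399 0.219 0.097] 0.1 ray .228 [0.6032 0.2228]
scene blue 33 [0.378 0.409 0.096] 0.1 ray .228 [0.585  0.3822]
scene blue 56 [0.426 0.616 0.096] 0.099 ray .228 [0.6295 0.5535]
scene blue 607 [0.718 0.278 0.109] 0.112 ray .228 [0.8573 0.2732]
scene orange 308 [ 0.462 -0.265  0.022] 0.026 ray .228 [ 0.461  -0.2696]
```

View pics/end.png

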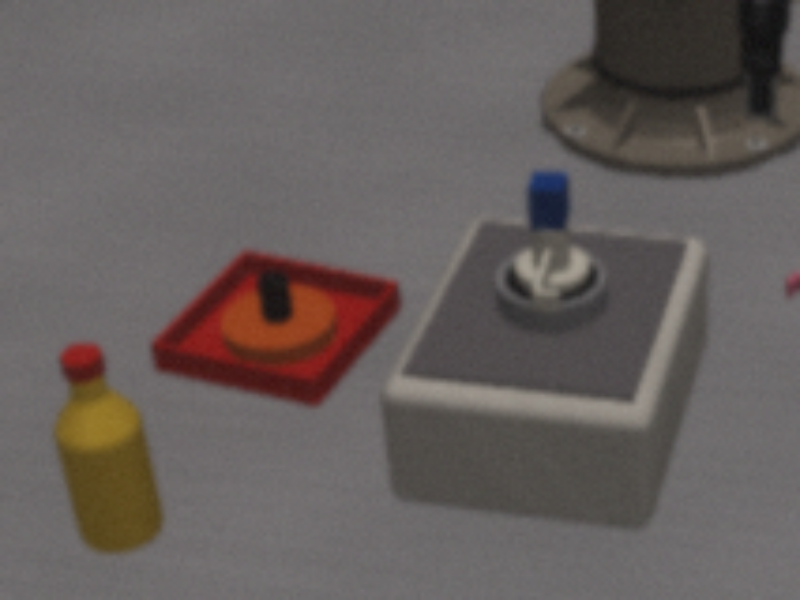

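The paddle stands upright in the collar at (548,260) with its grip top at 0.227 m (seated value 0.228). The cap lies flat in the tray at (278,320).

```bash
python3 -m creep '[{"slide":[0,0,0],"twist":[0,0,0],"hand":60},{"slide":[0,0,0],"twist":[0,0,0],"hand":60}]' >/dev/null; python3 -c "from plant import robot;print(robot.hand_in())"
```

```text
the job is handed in; nothing more can be done
None
```

The job is handed in: the cap lies knob up and flat on the tray floor, and the paddle is seated upright in the drive and released. The final images and forces support this, but the hand-in gave no verdict.

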